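Nudge a sample tube up the reader's gutter past its catch and start the read

ROBOT

A 6-joint arm with a two-finger parallel gripper is mounted at the origin on the work surface; the furniture and walls round the work are solid. World frame = base frame: x ahead of the robot, y to its left, z up, the work surface at z = 0. Lengths are in mm, angles in rad, forces in N, time in s.
With the tool pointing down it reaches from about 375 to 925 mm from the base axis. Payload 5.7 kg.
Tool frame: the origin (TCP) lies midway between the tips of the shut fingers; the grasp point (between the pads) lies 19 mm behind it; z points along the fingers, y is the line along which they close (so a half turn about z gives the same grasp; the last joint's range is limited). The gripper opens to 85 mm and grips with 20 to 120 N. Pads are 22 mm wide; open, the fingers measure 114 mm over their backs; the gripper's body (76 mm by 85 mm) begins 54 mm behind the grasp point. The pads swing forward as they close: fully open they stand 13 mm farther back than shut.
Start: joints at [1.073, 0.359, 1.51, -0, 1.272, -0.115], TCP at [224.102, 556.544, 231.267] pointing down, gripper open.
Joint ranges: [-2.97, 2.97], [-1.01, 2.36], [0.21, 2.38], [-0.96, 4.11], [0.2, 2.71], [-2.98, 2.98]. Speed limits (rad/s): [2.39, 2.39, 3.14, 3.14, 3.14, 3.14].

INTERFACE

Orientations are given as a rotation vector (axis times angle).
In Python, from cell import ctrl, vision, workorder, status gives the robot as it stands (ctrl), with the cameras (vision), the job (workorder) and the readings (status).
- The arm moves only by the tool tcp_steps, called by a JSON object that holds its "op" and its "data", one argument or row to a line. Schema: {"type":"object","properties":{"ticks":{"type":"array","items":{"type":"number"},"minItems":4,"maxItems":40},"aperture":{"type":"number"},"grip_force":{"type":"number"},"only":{"type":"string"},"quiet":{"type":"boolean"},"lines":{"type":"string"}},"required":["ticks"],"additionalProperties":false}. ticks is one flat list of numbers that holds 1 to 10 rows one after another, with no inner brackets; each row has 4 numbers: dx, dy, dz in parts of the range, where 1.0 means 1000 mm, then a turn about the tool's z in a scale on which 1.0 is 4 rad; each row is the pose to reach, as a shift and turn from the pose commanded when the call began, along the tool's axes at that moment; what a row does not reach only later rows make up. A row lasts 1/12 s, in which the tool goes at most 41.7 mm and 0.125 rad, less where a joint would pass 70% of its speed; a pose out of reach is approached as far as the arm can. aperture is the finger opening in mm, set as the call begins (left out keeps the last). The fingers move at their own pace and stop on an object; grip_force is the grip in N (left out, the last holds). Time passes only in rows, so rows that do not move let the fingers close. The tool returns the time, the measured TCP pose, the force, the opening and the grip force at its end. only (a regular expression) keeps the lines of the reply that match it, lines (a string "A,B") keeps lines A to B, and quiet returns only ok. Shift and turn numbers lie between -1 and 1, and a call with a number outside is refused. Input that does not fit is refused with a message, and nothing moves.
- status.read_state(): the state, without advancing time (a new reading comes with each control period).
- vision.snapshot(name): name is "scene" or "side" or "wrist"; returns the picture (384x512x3 uint8, red, green, blue); there is no depth.
- vision.camera_info(name): a dict with "fx", "fy", "cx", "cy" (pixels), "rvec" (rotation vector, rad) and "tvec" (3), from world to camera coordinates, as OpenCV has them. Camera axes: x right, y down, z forward; pixel columns grow to the right and rows downward; lengths in mm; the calibration is good to about 2 mm. A picture is of the moment at which its call begins: read the wrist's pose just before it. camera_info takes no time and is no camera call; for the wrist camera it gives the pose at the moment of the call.
- workorder.hand_in(): hands the job in; it is judged then, once.
The state is a dict: "time": time; "qpos": joint angles; "qvel": joint speeds; "effort": joint torques, N m; "position": TCP position; "ee_rot": TCP orientation; "force": force on the tool from outside, world axes, zero at the start; "moment": the same for the moment, N m; "opening": finger opening in mm; "grasp_force": force on a finger pad.
Only numpy, scipy, OpenCV 4.12 (cv2) and the standard library are available. Lean on these libraries where they do the work, as an engineer would, in place of code of your own. Each camera call takes 0.05 s, during which the arm holds its last target. There are 200 camera calls.

TASK

Load the tube reader: with the fingertips, nudge the red-capped tube that lies at the foot of its sloped gutter up the slope, past the orange spring catch and on to the stop pads, so that the catch comes up behind it and it stays there when you let go; then press the green start key on top of the reader fully down and let it come up again. Only push the tube: do not squeeze, ram or lift it. Do not press start before the tube is in place, and leave the other things on the bench where they are.

Things in the scene. Friction and masses are not known exactly. Their poses are not given: they have to be found in the camera images.
- reader: Tube reader, fixed: aluminium base plate 214 x 128 mm, 6 mm thick; at its far end (x = 42 to 106 mm) a white optics head 124 mm wide, its flat top 100 mm above the worktop. A sloped aluminium gutter climbs along +x from the near end to the head. Origin: centre of the underside; x up the gutter to the head, y left across it, z up.
- gutter: The reader's sloped gutter (fixed to it, 0.21 rad uphill). Origin on its running surface, on the centre line, 50 mm above the reader's origin; x up the slope, y across to the left, z square off the surface. In this frame: surface from x = -98 mm to the head, cheeks at y = +-55.5 to 59.5 mm, 14 mm high above the surface.
- gutter_foot (a point): Foot of the gutter, on the centre line at surface height (x = -99 mm of the gutter frame), between two tabs (y = +-37 to 55 mm, 6 mm thick in x, 11 mm high) on whose uphill faces the tube rests. The 74 mm between the tabs are open, and downhill of x = -98 mm there is only the low base plate, so fingers can come in behind the tube.
- gutter_stop (a point): Top of the gutter, on the centre line, 6.4 mm off the surface, in line with the faces of two black rubber stop pads (x = 37 mm of the gutter frame, y = +-18.5 to 29.5 mm, 12 mm high). The head behind them rises about 40 mm above the surface.
- catch (a joint): Catch: two orange noses (7 mm wide, at y = +-20.5 to 27.5 mm of the gutter) on one spring hinge, in slots; they slope up from x = -20 mm to a steep end face at x = 20 mm, 7 mm high; the 41 mm between them is free. A tube pushed uphill presses them down (about 0.2 N); they spring up behind it and stop it rolling back. 0 rad = up, 0.17 = flush, 0.3 = end.
- tube: Capped sample tube, 106 mm long, about 20 g: white-labelled body 12.8 mm across, orange-red cap 16.8 mm across on the last 19 mm. It lies across the gutter at its foot, cap to the gutter's left (+y), and rolls freely. Origin: centre of its round bottom end; z along the tube to the cap.
- tube_mid (a point): Point on the tube's axis, halfway along it, 6.4 mm off the running surface. In the gutter frame it is at about x = -91 mm at the start, 30.6 mm when the tube touches the stop pads, 26.5 mm when it has rolled back on to the risen catch.
- start_key (a joint): Round green start key (22 mm across) in a grey collar on top of the reader's head, a spring push button moving straight down: 0 = up, 0.005 m = fully down (4 N).
- start_key_top (a point): Centre of the top of the green start key, 121 mm above the worktop when up; the collar's rim is 9 mm lower.
- service_pier: Tall beige service column, fixed, far higher than the arm: it stands out from the back wall towards the robot and fills x = 0.28 to 0.72 m, y = 0.02 to 0.18 m of the worktop. The work and the arm's start lie to its left (+y): keep the whole arm on that side.
- timer: Bystander: white bench timer 68x68x19 mm. Origin: centre of its underside.
- dropper_0: Bystander: small white dropper bottle with a red tip, 33 mm across, 86 mm high. Origin: centre of its underside.
- marker: Bystander: blue marker pen lying on the worktop at the left of the reader, 12x138x14 mm. Origin: centre of its underside.
- spare_tube: Bystander: another red-capped tube of the same kind, lying on the worktop at the right of the reader, not to be loaded. Origin: centre of its underside.
- rack: Bystander: crimson tube rack half full of red-capped tubes, 118x193x119 mm. Origin: centre of its underside.
- dish: Bystander: covered clear dish, 90 mm across, 14 mm high. Origin: centre of its underside.

How it is judged:
By the outcome, as a careful person would: the job done as asked, in the order asked, and still so for the second after the job is handed in, with the robot touching nothing.
It also fails if it takes over 38 s, if anything falls off the work surface, if the arm or the gripper's body presses on something with over 40 N, if the wrist force passes 120 N, or if a joint passes its speed limit or range.

## Working session

There is one attempt and no reset: what is moved stays moved. The work goes in short steps, Python scripts to look and compute and a tool call to move; the robot and the scene stay as the last step left them, time stands still between calls to the robot, and variables do not carry over. Pictures are saved under pics/ and viewed, at most 10 in all, crops included, and the job is handed in when it is done.

```bash
ls; mkdir -p pics; cat > h.py <<'E'
import numpy as np, cv2
from cell import ctrl, vision, workorder, status
def save(n,f):
    im=vision.snapshot(n); cv2.imwrite(f'pics/{f}.png',im[...,::-1]); return im
E
python3 - <<'E'
from h import *
a=save('scene','a1');b=save('side','a2');c=save('wrist','a3')
cv2.imwrite('pics/m1.png',cv2.hconcat([a,b])[...,::-1][:, :])
s=status.read_state();print(s)
for n in('scene','side','wrist'):print(n,vision.camera_info(n))
big=cv2.resize(cv2.hconcat([a,b]),(800,300));
E
```

```text
cell.py
pics
{'time': 0.15, 'qpos': array([ 1.07289745e+00,  3.59348589e-01,  1.51117728e+00, -7.70512352e-06,
        1.27250913e+00, -1.15107442e-01]), 'qvel': array([-0.00108192, -0.00130065, -0.0035967 ,  0.00092423, -0.00125038,
        0.00167763]), 'effort': array([ 8.51982913e-04, -5.28026497e+01, -2.78930175e+01, -1.70232033e-04,
        8.27620039e-03, -4.66375354e-05]), 'position': array([223.86921624, 556.10731981, 230.64380514]), 'ee_rot': array([-5.97537913e-01, -3.08380577e+00,  2.16323843e-03]), 'force': array([ 0.08749536, -0.12206341,  0.54665193]), 'moment': array([ 0.00224169,  0.02451984, -0.0410986 ]), 'grasp_force': 0.0, 'opening': 85.33378779129401}
scene {'fx': 357.5703432113926, 'fy': 357.5703432113926, 'cx': 252.30557885727796, 'cy': 185.39398559997906, 'rvec': array([ 0.63738737, -2.62529587,  1.18962813]), 'tvec': array([ 508.04562053,   97.21475208, 1148.10038421])}
side {'fx': 481.86848998410045, 'fy': 481.86848998410045, 'cx': 251.6997307759607, 'cy': 197.19266736513816, 'rvec': array([ 0.26693953, -2.87646498,  1.09799224]), 'tvec': array([ 495.1653021 ,  -23.46250572, 1420.8217614 ])}
wrist {'fx': 341.210828396102, 'fy': 341.210828396102, 'cx': 255.81293072792027, 'cy': 193.41410643015058, 'rvec': array([-2.38827833, -1.61451876, -0.24192213]), 'tvec': array([-599.17771995,  -38.62771402,  380.10545927])}
```

View pics/a1.png

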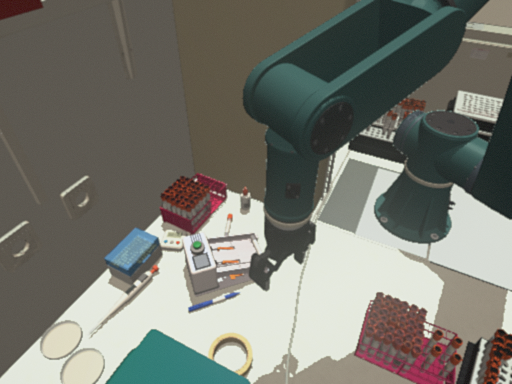

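View pics/a2.png

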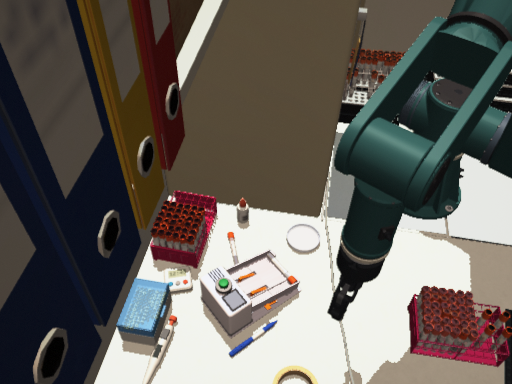

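View pics/a3.png

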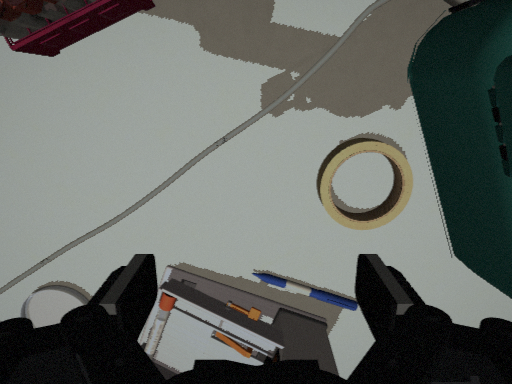

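The scene view shows the reader at about (215,260). In the side view the green key is at (223,284) and the tube's cap at (291,281). In the wrist view the cap is at (168,300), with the orange noses at (245,312) and (232,342). Next I measure by colour.

```bash
cat >> h.py <<'E'
def P(info):
    R=cv2.Rodrigues(info['rvec'])[0]; K=np.array([[info['fx'],0,info['cx']],[0,info['fy'],info['cy']],[0,0,1]])
    return K@np.c_[R,info['tvec']]
def tri(i1,p1,i2,p2):
    X=cv2.triangulatePoints(P(i1),P(i2),np.float64(p1),np.float64(p2))[:,0]; return X[:3]/X[3]
def ray(i,p,z):
    M=P(i); A=np.c_[M[:,:2],-np.r_[p,1]]; return np.linalg.solve(A,-(M[:,2]*z+M[:,3]))[:2]
def blobs(im,lo,hi,roi,amin=6):
    h=cv2.cvtColor(im,cv2.COLOR_RGB2HSV); m=cv2.inRange(h,lo,hi); k=np.zeros_like(m); x0,y0,x1,y1=roi; k[y0:y1,x0:x1]=m[y0:y1,x0:x1]
    n,l,s,c=cv2.connectedComponentsWithStats(k); return [(c[i].round(1).tolist(),s[i].tolist()) for i in range(1,n) if s[i][4]>=amin]
E
python3 - <<'E'
from h import *
rd=lambda f:cv2.imread(f'pics/{f}.png')[...,::-1].copy()
a,b,c=rd('a1'),rd('a2'),rd('a3')
for n,im,roi in(('scene',a,(175,225,275,300)),('side',b,(195,245,305,335)),('wrist',c,(130,260,340,384))):
    print(n,'green',blobs(im,(45,100,40),(85,255,255),roi)); print('  or',blobs(im,(0,130,120),(22,255,255),roi))
v=cv2.hconcat([cv2.resize(a[225:300,175:275],(400,300),interpolation=cv2.INTER_CUBIC),cv2.resize(b[245:335,195:315],(400,300),interpolation=cv2.INTER_CUBIC)])
w=cv2.resize(c[254:384,130:350],(508,300),interpolation=cv2.INTER_CUBIC); w=cv2.copyMakeBorder(w,0,0,0,292,0)
cv2.imwrite('pics/b1.png',cv2.vconcat([v,w])[...,::-1])
E
```

```text
scene green [([196.8, 244.5], [194, 242, 7, 6, 35])]
  or [([224.9, 247.8], [218, 247, 15, 3, 21]), ([229.0, 261.5], [223, 261, 15, 3, 26]), ([234.1, 275.8], [230, 274, 11, 5, 28])]
side green [([223.1, 283.0], [219, 279, 9, 9, 68])]
  or [([245.5, 276.2], [238, 273, 16, 9, 46]), ([291.5, 279.4], [288, 276, 9, 8, 47]), ([257.5, 290.3], [250, 286, 16, 10, 53]), ([269.1, 304.7], [264, 299, 13, 11, 50])]
wrist green []
  or [([166.0, 302.8], [159, 295, 15, 16, 164]), ([249.6, 312.3], [230, 304, 31, 16, 139]), ([232.6, 344.6], [216, 332, 35, 26, 181])]
```

View pics/b1.png

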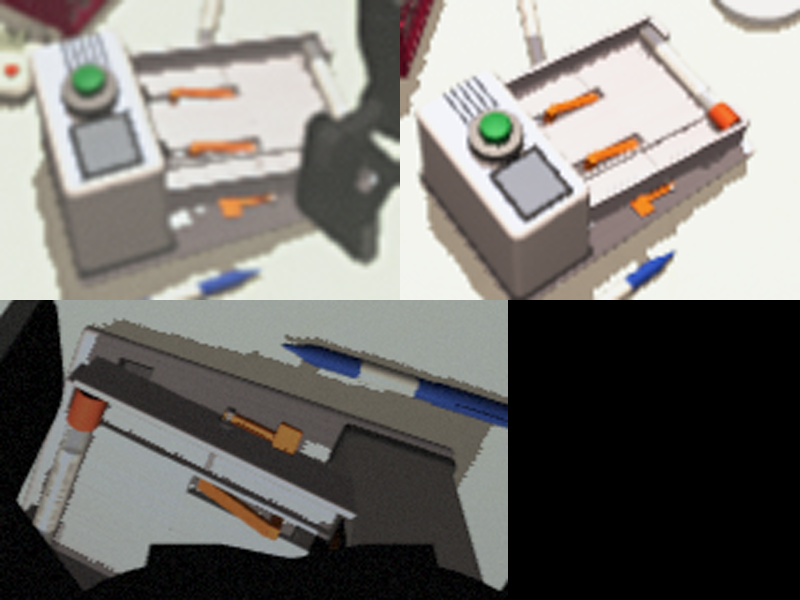

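The crops show the tube resting across the foot with its cap on the +y side. They also show the two noses, the green key, and an orange lever outside the left cheek that I should not touch. Next I triangulate.

```bash
python3 - <<'E'
from h import *
S,D,W=[vision.camera_info(n) for n in('scene','side','wrist')]
key=tri(S,(196.8,244.5),D,(223.1,283.0));print('key',key)
nr=tri(S,(224.9,247.8),D,(245.5,276.2));nl=tri(S,(229,261.5),D,(257.5,290.3))
cap=tri(D,(291.5,279.4),W,(166,302.8));print('nr',nr,'nl',nl,'cap',cap)
print('nl side-wrist',tri(D,(257.5,290.3),W,(232.6,344.6)))
print('lev',tri(S,(234.1,275.8),D,(269.1,304.7)),tri(D,(269.1,304.7),W,(249.6,312.3)))
# z-plane casts
print('key@121',ray(S,(196.8,244.5),120),ray(D,(223.1,283.0),120))
print('cap@36',ray(D,(291.5,279.4),38),ray(W,(166,302.8),38))
# left-cheek and tube ends from the side crop (scale 400/120)
f=lambda x,y:(195+(x-400)*.3,245+y*.3)
print('tube bottom',ray(D,f(650,32),37)); 
print('head corners top', [ray(D,f(x,y),100) for x,y in((421,86),(467,70),(590,190),(517,238))])
E
```

```text
key [480.59691581 487.65131696 113.59407642]
nr [443.13856526 417.16081732  43.57975188] nl [407.63701647 454.28622699  49.39454497] cap [332.98122965 401.78419304  37.67324273]
nl side-wrist [407.80591663 452.77960647  46.94795111]
lev [375.23557969 484.29773393  45.17314791] [374.77441789 486.46200149  47.85317396]
key@121 [477.24092001 490.86228719] [479.55398328 491.9490041 ]
cap@36 [332.93616234 402.38836883] [333.03876549 401.29022888]
tube bottom [395.25135813 339.7243984 ]
head corners top [array([538.90377908, 457.82197777]), array([510.86173149, 439.15028402]), array([410.41936826, 515.09275786]), array([450.21480455, 557.76746952])]
```

```bash
python3 - <<'E'
from h import *
s=status.read_state();R=cv2.Rodrigues(s['ee_rot'])[0];print(R.round(3))
W=vision.camera_info('wrist');C=cv2.Rodrigues(W['rvec'])[0]
print('cam axes in world(cols x,y,z)',C.T.round(3)); c=-C.T@W['tvec'];print('cam pos',c,'in tool',R.T@(c-s['position']),'cam z in tool',R.T@C[2])
E
```

```text
[[-0.928  0.374 -0.001]
 [ 0.374  0.928 -0.001]
 [ 0.    -0.001 -1.   ]]
cam axes in world(cols x,y,z) [[ 0.373  0.887  0.273]
 [ 0.928 -0.356 -0.111]
 [-0.001  0.295 -0.955]]
cam pos [153.79003318 584.51020197 373.74142134] in tool [ 7.56387013e+01 -3.30991695e-02 -1.43085741e+02] cam z in tool [-2.95229933e-01  2.35510892e-04  9.55426204e-01]
```

Units first: shifts go in shares of 1000 mm and turns go in shares of 4 rad. So -208 mm is -0.208, -206 mm is -0.206, 1.18 rad is 0.295.

{"op": "tcp_steps", "data": {
  "ticks": [-0.01,-0.004,-0.002,0.025,-0.035,-0.015,-0.005,0.055,-0.062,-0.027,-0.008,0.085,-0.09,-0.039,-0.011,0.115,-0.118,-0.051,-0.014,0.145,-0.146,-0.063,-0.017,0.175,-0.172,-0.074,-0.019,0.205,-0.194,-0.084,-0.019,0.235,-0.206,-0.089,-0.019,0.265,-0.208,-0.09,-0.019,0.295]
}}

```text
time: 0.98
position: [385.2, 393.4, 250.1]
ee_rot: [2.221, 2.22, -0.001]
force: [0.3, 0.2, -0.7]
opening: 85.1
grasp_force: 0.0
```

{"op": "tcp_steps", "data": {
  "ticks": [0,0,0,0.03,0,0,0,0.06,0,0,0,0.09,0,0,0,0.12,0,0,0,0.15,0,0,0,0.18,0,0,0,0.1975,0,0,0,0.1975]
}}

```text
time: 1.65
position: [383.2, 395.2, 250.0]
ee_rot: [2.902, 1.204, -0.001]
force: [-0.4, -0.3, 0.0]
opening: 85.4
grasp_force: 0.0
```

```bash
python3 - <<'E'
from h import *
c=save('wrist','w1');W=vision.camera_info('wrist');np.savez('w1.npz',**W);s=status.read_state();print(s['position'],s['qpos'],cv2.Rodrigues(s['ee_rot'])[0].round(3))
print(blobs(c,(0,130,100),(22,255,255),(0,0,512,384),20))
E
```

```text
[383.24704324 395.18524752 250.01611224] [ 6.75256972e-01  2.71139969e-01  1.59240854e+00 -1.82885557e-05
  1.27877243e+00  1.45580390e+00] [[ 0.704  0.711 -0.001]
 [ 0.711 -0.704 -0.   ]
 [-0.001 -0.    -1.   ]]
[([483.7, 2.7], [479, 1, 12, 5, 26]), ([471.7, 17.7], [466, 9, 13, 16, 47]), ([475.5, 41.4], [467, 38, 18, 6, 33]), ([226.0, 95.2], [222, 85, 9, 21, 152]), ([276.7, 105.1], [273, 84, 8, 44, 302]), ([183.2, 96.1], [179, 95, 8, 5, 21]), ([407.1, 151.3], [397, 142, 20, 18, 223]), ([213.9, 191.1], [205, 185, 19, 13, 232])]
```

View pics/w1.png

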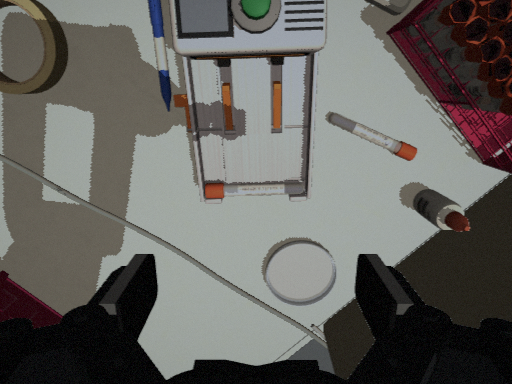

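The wrist view shows the reader nearly aligned with the tool. The tube lies across from the cap at (214,191) to its bottom end at about (303,187). The noses are at about (227,107) and (277,106), and the dish at (300,272) is clear of the gutter's foot.

```bash
python3 - <<'E'
from h import *
W=dict(np.load('w1.npz'));D=vision.camera_info('side');S=vision.camera_info('scene')
print('cap tri',tri(D,(291.5,279.4),W,(213.9,191.1)))
im=cv2.imread('pics/w1.png'); g=cv2.cvtColor(im,cv2.COLOR_BGR2GRAY).astype(int)
for x in (228,240,285,292,300): print(x,g[176:206,x])
print('row188',g[188,290:316])
for r in (70,110,115,120,150,170): print(r,'L',g[r,184:212],'R',g[r,296:322])
h=cv2.cvtColor(im,cv2.COLOR_BGR2HSV);m=cv2.inRange(h,(0,120,80),(24,255,255))
for r in range(84,134,6): print(r,np.where(m[r,215:290])[0]+215)
E
```

```text
cap tri [332.14744011 406.57903758  45.60437702]
228 [160 161 163 159 160 162 159 138  74  94 114 123 131 131 132 133 138 167
 164 156 149 168 163 164 165 166 164 164 164 165]
240 [162 161 161 161 158 158  89  86  71 103 139 161 162 153 168 170 166 168
 164 152 164 166 169 164 166 165 165 167 167 165]
285 [160 165 160 155  86  88  74  70  72  95 100 107 108 111 111 106 109 121
 137 167 165 167 166 165 165 166 166 166 164 164]
292 [159 140 150 132  67  83  76  65  76  90  98 100 105 103 106 100  99 105
  67  60  78 144 166 164 156 140 166 165 166 165]
300 [116 104 146 100 127 155  79  77  79  92 100 102 100 104  96 103 107  93
  63  68  93 161 167 163 158 147 166 165 166 166]
row188 [ 99 101 105 103 103 104 105 104 100 100 100 102 101 111  97  54  38  65
 137 158 160 166 166 164 166 165]
70 L [138 158 165 152  95  61  62  95 148 161 161 164 163 164 156 157 162 164
 162 164 161 158 163 162 162 165 161 163] R [167 164 164 163 163 160 164 165 160 115  84  87  87  85  58  42  37 105
 151 162 164 155 159 162 163 163]
110 L [100  78  60  59  52  74  90  89  83  53  39  40  64  84  88  88  9
[... 864 characters left out ...]
6 165 167 165 165 168 166 123  99 101  88 137 160 158  96  55
  57  91 144 159 161 160 162 162 161 160] R [164 163 160 158 157 116  86  87  83  80  50  38  92 146 163 163 165 165
 165 164 166 167 164 164 166 169]
84 [273 274 275 276 277 278 279 280]
90 [222 223 224 225 226 227 228 229 274 275 276 277 278 279 280 281]
96 [223 224 225 226 227 228 229 273 274 275 276 277 278 279 280]
102 [223 224 225 226 227 228 229 230 273 274 275 276 277 278 279 280]
108 [224 225 226 227 228 229 230 273 274 275 276 277 278 279 280]
114 [225 226 227 228 229 230 273 274 275 276 277 278 279]
120 [226 227 228 229 230 231 273 274 275 276 277 278 279 280]
126 [226 227 228 229 230 231 274 275 276 277 278 279]
132 []
```

```bash
python3 - <<'E'
from h import *
W=dict(np.load('w1.npz'))
M=ray(W,(254.8,190),39); print('mid',M)
a=ray(W,(209,191),39);b=ray(W,(304.5,189),39);d=a-b;print('tube yaw',np.degrees(np.arctan2(d[1],d[0]))-90, np.linalg.norm(d))
# nose: downhill start x=-20 flush(z~46.5), row 130; row 90 (z ~ 53+?)
o=M+91.0*np.r_[np.cos(np.pi/4),np.sin(np.pi/4)]
e=np.r_[np.cos(np.pi/4),np.sin(np.pi/4)];n=np.r_[-e[1],e[0]]
for px,h in(((228.5,126),0.8),((226.5,102),4),((225.5,90),6),((276.5,126),.8),((276.5,102),4),((277.5,90),6)):
    z=48
    for _ in range(8):
        q=ray(W,px,z);x=(q-o)@e; z=50+x*.213+h
    print('nose',px,q,'x',x,'y',(q-o)@n,z)
print('key',[ray(W,(257,4),z) for z in (121,)])
# cheek top outer edges
for px in((186,70),(200,150)):
    pass
D=vision.camera_info('side');print(ray(D,(223.1,283),121))
# lateral: inner cheek tops right
for r,cR,cL in((70,305.5,188.5),(110,302,None),(150,302,198.5),(170,301,201)):
    for c in(cR,cL):
        if c is None: continue
        z=60
        for _ in range(8):
            q=ray(W,(c,r),z);x=(q-o)@e;z=50+x*.213+14
        print('cheek',r,c,'x',x,'y',(q-o)@n,z)
E
```

```text
mid [360.85575152 374.45694108]
tube yaw 46.582739434110664 103.46282632619048
nose (228.5, 126) [390.76923038 442.11550692] x -22.0061455348844 y 26.68980696443948 46.11269100106962
nose (226.5, 102) [406.84300273 459.40593888] x 1.5859095792147677 y 27.550115222984815 54.33779874037275
nose (225.5, 90) [414.40093505 467.4727396 ] x 12.634264264663244 y 27.909939513174017 58.69109828837327
nose (276.5, 126) [425.01330848 408.26745406] x -21.726113405885723 y -21.458600589861966 46.17233784454634
nose (276.5, 102) [440.96290125 425.67301189] x 1.8595397722001952 y -20.429077819827853 54.396081971478644
nose (277.5, 90) [449.07827253 433.18501986] x 12.909765606451224 y -20.85572010478779 58.74978007417411
key [array([476.74130841, 488.8437576 ])]
[479.39004156 492.54437959]
cheek 70 305.5 x 30.158754902750683 y -44.65542213477235 70.4238147942859
cheek 70 188.5 x 29.579129770589837 y 59.51773078754907 70.30035464113564
cheek 110 302 x -4.953383048513917 y -44.11012154450806 62.94492941066654
cheek 150 302 x -44.35096171988559 y -46.994556586984594 54.55324515366437
cheek 150 198.5 x -44.96517941417406 y 56.45701302821635 54.42241678478092
cheek 170 301 x -65.92462306596428 y -47.542983151806474 49.95805528694961
cheek 170 201 x -66.54797724499102 y 55.57084407124366 49.82528084681691
```

In the tool's units: 150 mm is 0.15, 145 mm is 0.145, -0.023 rad is -0.0058.

{"op": "tcp_steps", "data": {
  "ticks": [-0.01,0,0.01,0,-0.028,0,0.032,-0.0025,-0.044,-0.001,0.056,-0.0058,-0.056,-0.001,0.082,-0.0058,-0.062,-0.001,0.108,-0.0058,-0.065,-0.001,0.13,-0.0058,-0.065,-0.001,0.145,-0.0058,-0.065,-0.001,0.15,-0.0058,-0.065,-0.001,0.15,-0.0058],
  "aperture": 0,
  "grip_force": 20
}}

```text
time: 2.45
position: [336.2, 349.4, 99.2]
ee_rot: [2.885, 1.242, -0.004]
force: [-0.5, 0.1, 0.6]
opening: -0.1
grasp_force: 0.0
```

```bash
cat >> h.py <<'E'
import os
th=np.radians(46.6); e=np.r_[np.cos(th),np.sin(th)];n=np.r_[-e[1],e[0]];o=np.r_[422.6,440.4]
def where():
    s=status.read_state();p=s['position'];R=cv2.Rodrigues(s['ee_rot'])[0];x=(p[:2]-o)@e
    print('t',s['time'],'reader x,y',x,(p[:2]-o)@n,'z',p[2],'tip above surface at lead',p[2]-(50+.2131*(x+11)),'yaw',np.degrees(np.arctan2(R[1,0],R[0,0])),'F',s['force'].round(2),'open',s['opening'])
E
python3 -c "
from h import *
where();c=save('wrist','w2');np.savez('w2.npz',**vision.camera_info('wrist'))"
```

```text
t 2.45 reader x,y -125.51979377470366 0.23462537599091604 z 99.20867798555471 tip above surface at lead 73.61284603894407 yaw 46.60586291879641 F [-0.54  0.09  0.59] open -0.13685218212028233
```

View pics/w2.png

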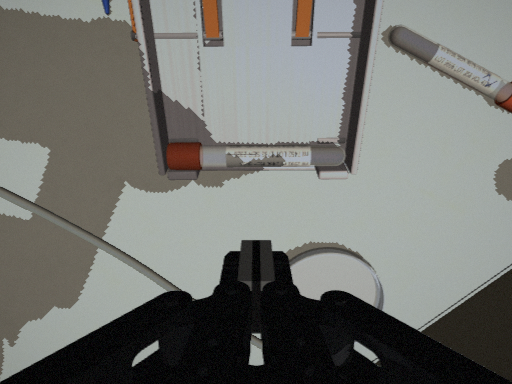

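In the tool's units: 65.5 mm is 0.0655, 65 mm is 0.065.

```bash
python3 - <<'E'
from h import *
W=dict(np.load('w2.npz'))
for px in((256.5,156.5),(184,156.5),(335,156)):
    q=ray(W,px,37.3);print((q-o)@e,(q-o)@n)
E
```

```text
-89.33491460307785 -0.13181645714511347
-89.35900248600403 44.20069499545163
-88.9993202600527 -48.10150407675856
```

{"op": "tcp_steps", "data": {
  "ticks": [0,0,0.012,0,0,0,0.035,0,0,0,0.052,0,0,0,0.061,0,0,0,0.064,0,0,0,0.065,0,0.003,0,0.0655,0,0.006,0,0.0655,0,0.008,0,0.0655,0,0.008,0,0.0655,0],
  "aperture": 14
}}

```text
time: 3.33
position: [343.6, 356.8, 35.6]
ee_rot: [-2.886, -1.24, -0.004]
force: [-0.1, -0.3, 0.2]
opening: 13.9
grasp_force: 0.0
```

```bash
python3 -c "
from h import *
where()"
```

```text
t 3.3333 reader x,y -115.01457848132628 -0.09421555173140916 z 35.558598629093865 tip above surface at lead 7.724105303464498 yaw 46.51584262290279 F [-0.11 -0.3   0.15] open 13.92638993654029
```

In the tool's units: 26 mm is 0.026, -2.5 mm is -0.0025.

{"op": "tcp_steps", "data": {
  "ticks": [0,0,0.0015,0,0.001,0,0.0025,0,0.004,0,0.002,0,0.007,0,0.0012,0,0.01,0,0.0005,0,0.013,0,-0.0002,0,0.017,0,-0.001,0,0.021,0,-0.0019,0,0.024,0,-0.0025,0,0.026,0,-0.003,0]
}}

```text
time: 4.17
position: [360.8, 375.1, 37.9]
ee_rot: [-2.886, -1.24, -0.001]
force: [-0.0, -0.0, 0.3]
opening: 14.2
grasp_force: 0.2
```

```bash
python3 - <<'E'
from h import *
where();c=save('wrist','w3');s=save('side','s3')
v=cv2.vconcat([cv2.resize(c[0:290,100:400],(580,560)) ]);u=cv2.resize(s[245:335,215:325],(220,180));u=cv2.copyMakeBorder(u,0,380,0,0,0)
cv2.imwrite('pics/v3.png',cv2.hconcat([v,u])[...,::-1])
E
```

```text
t 4.1667 reader x,y -89.88366239513329 0.028075064949206308 z 37.914407277256956 tip above surface at lead 4.724515733659857 yaw 46.514716479673666 F [-0.04 -0.03  0.31] open 14.171506579272428
```

View pics/v3.png

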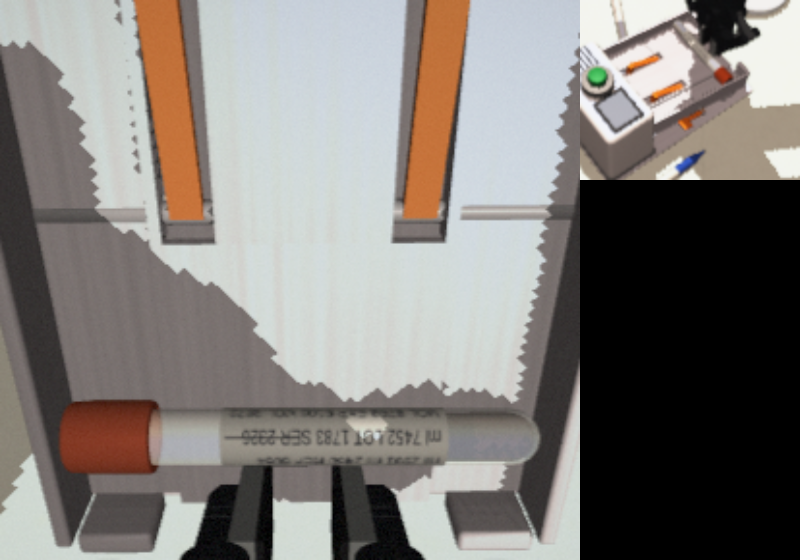

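The tube has left its tabs and rolls straight ahead of both fingertips, with its axis level in the picture at about row 437. I narrow the fingers so they pass between the noses, then continue.

In the tool's units: 42 mm is 0.042, 40 mm is 0.04.

{"op": "tcp_steps", "data": {
  "ticks": [0.002,0,-0.0002,0,0.006,0,-0.0011,0,0.011,0,-0.0021,0,0.016,0,-0.0032,0,0.021,0,-0.0043,0,0.026,0,-0.0053,0,0.031,0,-0.0064,0,0.036,0,-0.0075,0,0.04,0,-0.0083,0,0.042,0,-0.0087,0],
  "aperture": 3
}}

```text
time: 5.1
position: [389.9, 405.8, 46.7]
ee_rot: [-2.886, -1.24, -0.001]
force: [-0.5, -0.2, -0.2]
opening: 3.1
grasp_force: 0.4
```

```bash
python3 - <<'E'
from h import *
where();c=save('wrist','w4');s=save('side','s4')
v=cv2.resize(c[0:290,100:400],(580,560));u=cv2.resize(s[245:335,215:325],(220,180));u=cv2.copyMakeBorder(u,0,380,0,0,0)
cv2.imwrite('pics/v4.png',cv2.hconcat([v,u])[...,::-1])
E
```

```text
t 5.1 reader x,y -47.622989883611716 -0.041507177165854614 z 46.6774900681481 tip above surface at lead 4.481849212345757 yaw 46.517388347265815 F [-0.45 -0.15 -0.21] open 3.05555826540152
```

View pics/v4.png

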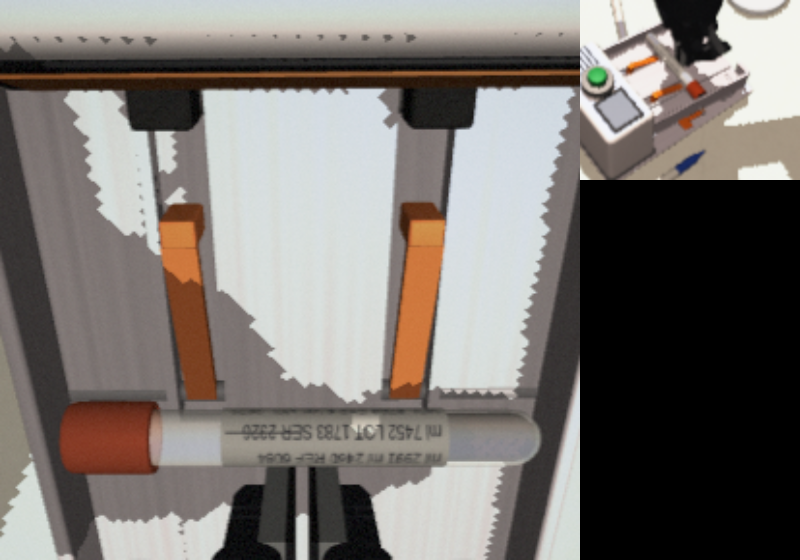

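The tube is straight at the start of the noses. The pads (rows 90-130 of the crop) are ahead, and the fingers fit between the noses.

In the tool's units: 44 mm is 0.044, 40 mm is 0.04.

{"op": "tcp_steps", "data": {
  "ticks": [0.002,0,-0.0004,0,0.006,0,-0.0013,0,0.01,0,-0.0021,0,0.015,0,-0.0032,0,0.02,0,-0.0043,0,0.025,0,-0.0053,0,0.03,0,-0.0064,0,0.035,0,-0.0075,0,0.04,0,-0.0085,0,0.044,0,-0.0094,0]
}}

```text
time: 6.03
position: [420.1, 437.6, 56.0]
ee_rot: [-2.886, -1.24, -0.001]
force: [-0.2, -0.2, -0.1]
opening: 3.3
grasp_force: 0.3
```

{"op": "tcp_steps", "data": {
  "ticks": [0.0025,0,-0.0005,0,0.005,0,-0.0011,0,0.007,0,-0.0015,0,0.009,0,-0.0019,0,0.0105,0,-0.0022,0,0.012,0,-0.0026,0,0.013,0,-0.0028,0,0.0135,0,-0.0029,0]
}}

```text
time: 6.7
position: [428.9, 446.9, 58.8]
ee_rot: [2.886, 1.24, -0.0]
force: [-0.5, 0.1, 0.9]
opening: 2.8
grasp_force: 0.3
```

```bash
python3 - <<'E'
from h import *
where();c=save('wrist','w5');s=save('side','s5')
v=cv2.resize(c[0:290,100:400],(580,560));u=cv2.resize(s[245:335,215:325],(220,180));u=cv2.copyMakeBorder(u,0,380,0,0,0)
cv2.imwrite('pics/v5.png',cv2.hconcat([v,u])[...,::-1])
E
```

```text
t 6.7 reader x,y 9.002671027354607 -0.12043512207687002 z 58.83095495507368 tip above surface at lead 4.568385759144412 yaw 46.51187451236342 F [-0.53  0.12  0.9 ] open 2.8042790438679837
```

View pics/v5.png

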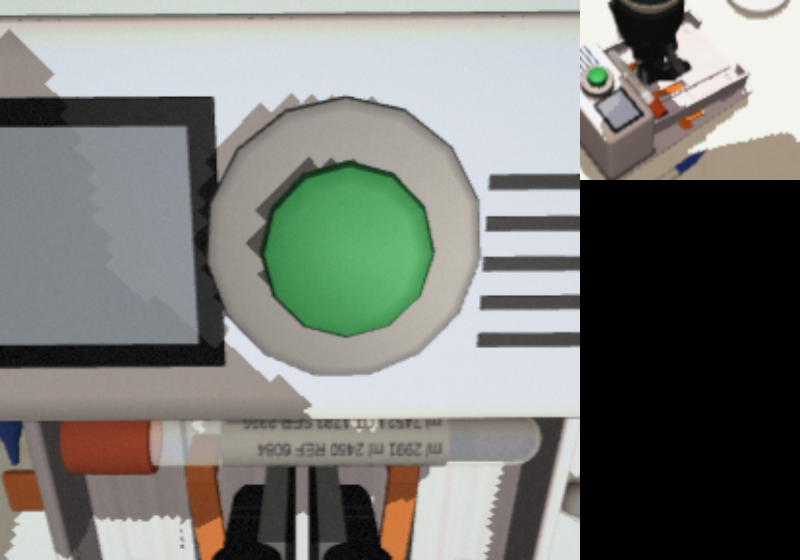

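In the tool's units: 2 mm is 0.002, 1.5 mm is 0.0015.

{"op": "tcp_steps", "data": {
  "ticks": [0.0005,0,-0.0001,0,0.001,0,-0.0002,0,0.0015,0,-0.0003,0,0.002,0,-0.0004,0,0.002,0,-0.0004,0]
}}

```text
time: 7.22
position: [430.2, 448.3, 59.2]
ee_rot: [2.886, 1.24, 0.0]
force: [-0.1, -0.1, -0.7]
opening: 3.1
grasp_force: 0.2
```

```bash
python3 - <<'E'
from h import *
where()
im=cv2.imread('pics/w5.png')[...,::-1].copy();W=vision.camera_info('wrist')
g=blobs(im,(45,80,30),(85,255,255),(0,0,512,384),200);print(g)
W4=cv2.imread('pics/w4.png')[...,::-1].copy();c4=blobs(W4,(0,150,60),(12,255,255),(100,190,200,290),100);print('cap px before',c4)
c5=blobs(im,(0,150,60),(12,255,255),(100,190,200,290),100);print('cap px now',c5)
E
```

```text
t 7.2167 reader x,y 11.00292486840253 -0.11119973837225139 z 59.20062155826628 tip above surface at lead 4.511798268809699 yaw 46.51332441309996 F [-0.12 -0.11 -0.67] open 3.0839179421797134
[([279.3, 128.4], [235, 83, 89, 91, 6139])]
cap px before [([154.9, 226.1], [131, 208, 51, 37, 1683])]
cap px now [([154.4, 231.0], [131, 218, 50, 28, 1233]), ([111.2, 253.5], [102, 244, 20, 20, 321])]
```

In the tool's units: 1.2 mm is 0.0012, 0.8 mm is 0.0008.

```bash
cat > t.py <<'E'
from h import *
where(); W=vision.camera_info('wrist'); q=ray(W,(154.9,226.1),63)
print('tube centre reader x if in contact',(q-o)@e,'target 28.6')
f=[]
for _ in range(2):
    vision.snapshot('side'); f.append(status.read_state()['force'])
print('uphill force',np.mean(f,0)[:2]@e)
E
python3 t.py
```

```text
t 7.2167 reader x,y 11.00292486840253 -0.11119973837225139 z 59.20062155826628 tip above surface at lead 4.511798268809699 yaw 46.51332441309996 F [-0.12 -0.11 -0.67] open 3.0839179421797134
tube centre reader x if in contact 28.246098429297987 target 28.6
uphill force -0.33223519196511453
```

{"op": "tcp_steps", "data": {
  "ticks": [0.0004,0,-0.0001,0,0.0008,0,-0.0002,0,0.0012,0,-0.0003,0,0.0012,0,-0.0003,0]
}}

```text
time: 7.65
position: [430.9, 449.0, 59.4]
ee_rot: [2.886, 1.24, -0.001]
force: [-1.4, -1.6, 0.1]
opening: 2.9
grasp_force: 0.5
```

```bash
python3 t.py
```

```text
t 7.65 reader x,y 11.91728773717223 -0.12040044398551242 z 59.39650286873364 tip above surface at lead 4.512828851942238 yaw 46.51438897708429 F [-1.4  -1.6   0.14] open 2.905903792382858
tube centre reader x if in contact 29.06984636248312 target 28.6
uphill force -1.0609781305732158
```

The force rose to about 1-2 N, so the tube is on the stop pads. I back off gently and lift.

In the tool's units: -80 mm is -0.08, -75 mm is -0.075.

{"op": "tcp_steps", "data": {
  "ticks": [-0.0005,0,0.0001,0,-0.0015,0,0.0002,0,-0.003,0,0.0003,0,-0.006,0,-0.001,0,-0.012,0,-0.005,0,-0.02,0,-0.014,0,-0.026,0,-0.03,0,-0.03,0,-0.055,0,-0.03,0,-0.075,0,-0.03,0,-0.08,0]
}}

```text
time: 8.58
position: [411.3, 428.2, 143.6]
ee_rot: [-2.885, -1.24, -0.008]
force: [0.5, 0.2, 0.3]
opening: 3.0
grasp_force: 0.0
```

```bash
python3 - <<'E'
from h import *
where();c=save('wrist','w6');s=save('side','s6');np.savez('w6.npz',**vision.camera_info('wrist'))
u=cv2.resize(s[245:335,195:315],(288,216),interpolation=cv2.INTER_CUBIC);u=cv2.copyMakeBorder(u,0,168,0,0,0)
cv2.imwrite('pics/v6.png',cv2.hconcat([c,u])[...,::-1])
print(blobs(c,(45,80,30),(85,255,255),(0,0,512,384),200))
E
```

```text
t 8.5833 reader x,y -16.638461075710264 -0.23346924768428856 z 143.56426677755837 tip above surface at lead 94.76582283279222 yaw 46.513366443522195 F [0.49 0.2  0.33] open 3.035134884525422
[([267.7, 51.4], [245, 26, 47, 51, 1806])]
```

View pics/v6.png

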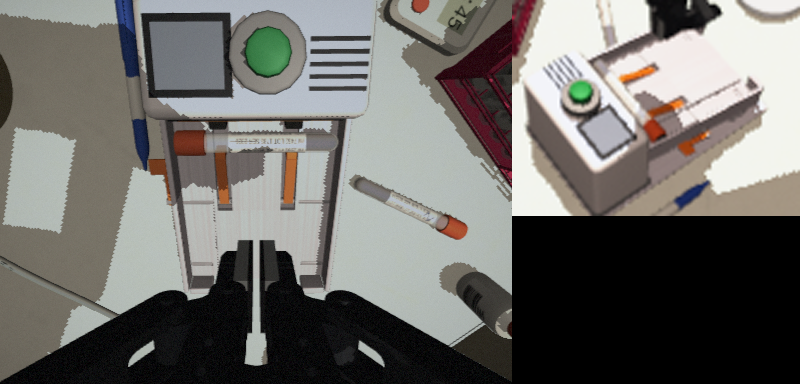

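The tube lies straight just below the head (row 142), and the noses end right behind it at row 153. The key is at (268,51). Next I check the tube's position numerically and locate the key.

```bash
python3 - <<'E'
from h import *
W=dict(np.load('w6.npz'));D=vision.camera_info('side')
im=cv2.imread('pics/w6.png')[...,::-1].copy();s=cv2.imread('pics/s6.png')[...,::-1].copy()
c=blobs(im,(0,150,60),(12,255,255),(165,120,215,165),50);print(c)
for p in (c[0][0],(254,142),(330,141)):
    q=ray(W,p,62.3);print('tube x,y',(q-o)@e,(q-o)@n)
g=blobs(s,(45,100,40),(85,255,255),(195,245,305,335),20);print(g)
print('key tri',tri(D,g[0][0],W,(267.7,51.4)))
for z in(119,121):
    for i,p in((W,(267.7,51.4)),(D,g[0][0])):
        q=ray(i,p,z);print(z,q,(q-o)@e,(q-o)@n)
E
```

```text
[([188.9, 142.4], [173, 130, 33, 25, 718])]
tube x,y 24.571193587834465 43.54247765053344
tube x,y 24.795677315858207 1.1049076239972688
tube x,y 25.40437553570728 -48.3813795290926
[([223.1, 283.0], [219, 279, 9, 9, 68])]
key tri [479.07820844 490.53603898 117.695076  ]
119 [477.41773831 490.40802885] 73.99915047173187 -5.469288116715717
119 [479.717925   491.35362861] 76.26662885648773 -6.490835713963683
121 [477.23581154 490.31020168] 73.80307211468137 -5.404320556431614
121 [479.39004156 492.54437959] 76.90651373634157 -5.4344537915552
```

In the tool's units: 91 mm is 0.091, 5.2 mm is 0.0052.

{"op": "tcp_steps", "data": {
  "ticks": [0.005,0,0,0,0.02,0.001,0,0,0.04,0.003,0,0,0.06,0.004,0,0,0.077,0.005,0,0,0.087,0.0052,0.003,0,0.091,0.0052,0.01,0,0.091,0.0052,0.016,0,0.091,0.0052,0.019,0,0.091,0.0052,0.019,0],
  "aperture": 0,
  "grip_force": 20
}}

```text
time: 9.52
position: [475.6, 488.9, 119.0]
ee_rot: [2.886, 1.24, -0.004]
force: [-0.2, -0.5, 2.7]
opening: -0.1
grasp_force: 1.1
```

{"op": "tcp_steps", "data": {
  "ticks": [0,0,0.002,0,0,0,0.004,0,0,0,0.006,0,0,0,0.007,0,0,0,0.007,0,0,0,0.007,0]
}}

```text
time: 10.02
position: [475.8, 489.1, 115.9]
ee_rot: [2.886, 1.241, -0.001]
force: [-5.1, -5.0, 16.2]
opening: 0.4
grasp_force: 8.3
```

```bash
python3 -c "
from h import *
where()"
```

```text
t 10.0167 reader x,y 71.90912015015175 -5.231678943155991 z 115.86331910661 tip above surface at lead 48.19538560261266 yaw 46.52307064807633 F [-5.11 -5.02 16.23] open 0.3964513205102964
```

The force reached 16 N at z = 115.9, so the key is fully down. I release straight up and check.

In the tool's units: -90 mm is -0.09, -80 mm is -0.08.

{"op": "tcp_steps", "data": {
  "ticks": [0,0,0,0,0,0,-0.002,0,0,0,-0.006,0,0,0,-0.012,0,0,0,-0.025,0,0,0,-0.045,0,-0.02,0,-0.065,0,-0.05,0,-0.075,0,-0.08,0,-0.08,0,-0.09,0,-0.08,0]
}}

```text
time: 10.85
position: [412.7, 422.5, 195.5]
ee_rot: [2.886, 1.24, -0.0]
force: [-1.1, -0.0, -1.4]
opening: 0.7
grasp_force: 0.0
```

{"op": "tcp_steps", "data": {
  "ticks": [0,0,0,0,0,0,0,0,0,0,0,0,0,0,0,0]
}}

```text
time: 11.18
position: [415.9, 425.5, 193.4]
ee_rot: [-2.886, -1.24, -0.001]
force: [-0.4, -0.2, 0.2]
opening: -0.6
grasp_force: 0.0
```

```bash
python3 - <<'E'
from h import *
where();c=save('wrist','w7');W=vision.camera_info('wrist');s=save('side','s7')
g=blobs(c,(45,80,30),(85,255,255),(0,0,512,384),100);print(g)
for b in blobs(c,(0,150,60),(12,255,255),(150,60,400,250),50):
    q=ray(W,b[0],62.3);print(b,(q-o)@e,(q-o)@n)
print(blobs(s,(45,100,40),(85,255,255),(195,245,305,335),20),blobs(s,(0,130,120),(22,255,255),(195,245,305,335)))
print(blobs(cv2.imread('pics/s6.png')[...,::-1].copy(),(0,130,120),(22,255,255),(195,245,305,335)))
E
```

```text
t 11.1833 reader x,y -15.41255689335486 -5.408338705472466 z 193.38348577384278 tip above surface at lead 144.3238016478167 yaw 46.509265330406826 F [-0.44 -0.22  0.23] open -0.5537383779223352
[([256.2, 62.0], [239, 43, 36, 39, 1039])]
([194.3, 134.1], [182, 124, 26, 21, 490]) 24.53431410047918 43.85684166805632
([221.3, 163.0], [216, 143, 12, 44, 342]) 1.034166862675491 23.038252081570363
([277.7, 165.7], [274, 143, 9, 43, 290]) -1.2561820168382916 -23.139639376143176
([168.4, 154.9], [161, 149, 16, 16, 174]) 7.7689326696884144 65.80425641805226
[([223.1, 283.0], [219, 279, 9, 9, 68])] [([246.6, 275.6], [240, 273, 14, 6, 39]), ([256.0, 294.1], [250, 286, 16, 18, 91]), ([269.2, 304.7], [264, 299, 13, 11, 47])]
[([246.5, 275.6], [240, 273, 14, 6, 40]), ([256.0, 294.0], [250, 286, 16, 18, 92]), ([269.0, 304.9], [264, 300, 12, 10, 46])]
```

The tube is unchanged on the catch (x = 24.5), the key is back up, and the robot is clear.

```bash
python3 -c "
from cell import ctrl, vision, workorder, status
print(workorder.hand_in())"
```

```text
the job is handed in; nothing more can be done
None
```

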